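# Feel out the hidden release notch of a clamping frame

### The job

A cast rosette is clamped in the grey frame, and the clamp's release key sits at the bottom of a notch somewhere along the sprung cover strip of the near beam. Starting at the strip's right-hand end as the robot sees it, sweep a fingertip along the strip, pressing it down slightly, until the fingertip drops into the notch; there press the key fully down, so that the jaw backs off the rosette, and take the hand away. Do not push the jaw itself, and do not lift or shift the rosette or anything else on the table.

Things in the scene. Friction and masses are not known exactly. Their poses are not given: they have to be found in the camera images.
- frame: Fixed grey steel frame of two beams 0.76 m long along its y axis. Origin on the table under the middle of the near beam; x points away from the robot (within 15 degrees), y to the robot's left, z up. Near beam: x -40 to 40 mm, with closed ends 86 mm high beyond y = -170 and 170 mm and an open channel between them. Far beam: x 175 to 215 mm, 65 mm high.
- channel_mid (a point): Middle of the near beam's channel (frame y = 0), at the height of the cover strip's top, 65 mm above the table. The grey strip lies in the channel: 66 mm wide, seen from y = -170 to 170 mm, between a near wall 56 mm and a far lip 80 mm high, each 5 mm thick. One 56 mm long notch is cut right across the strip, its centre anywhere from y = -30 to 110 mm.
- strip_right (a point): Start of the sweep: on the strip's centre line and top, 30 mm from its right-hand end (frame y = -140 mm). Press on the strip here first (hand's centre between y = -170 and -115 mm) for at least 0.2 s, then also farther on, between y = -110 and -60 mm, on the way to the notch.
- strip_left (a point): Point on the strip's centre line, at the height of its top, 30 mm from its left-hand end (frame y = 140 mm).
- cover_strip (a joint): How far the cover strip is pressed down, 0 to 0.004 m; it stays level, is spring-backed (1 N to start, then 2 N per mm) and comes up again when let go. It counts as touched from 0.0006 m.
- release_key (a joint): Grey release key, 64 x 52 mm, filling the notch's bottom, its top 10 mm below the strip's top (55 mm above the table) when up. Value: how far it is pressed down, 0 up, 0.010 m fully down. It slides against about 5 N of friction, has no spring and stays where it is left. Pressing it drives the clamp jaw open.
- jaw: Steel clamp jaw, a block 15 x 70 x 36 mm on a rod through the far beam, on the far side of the rosette. Its face towards the rosette lies at x = 145 mm of its own frame; its origin lies at x = 0, y = -30 mm of the frame when shut, and moves up to 12 mm along the frame's x when the key is pressed (1.2 mm per mm of key travel).
- rosette: Loose cast rosette, 100 mm diameter, 45 mm high, held between the near beam and the jaw. Origin at the centre of its underside.
- spare_rosette: Loose cast rosette, 84 mm diameter, 40 mm high, standing between the beams; bystander. Origin under its centre.
- finial_a: Cast pointed finial, 48 mm diameter, 100 mm high, standing in front of the near beam; bystander. Origin under its centre.
- finial_b: A second finial like the first; bystander. Origin under its centre.
- tub: White open plastic tub, 90 mm diameter, 75 mm high; bystander. Origin under its centre.
- spatula: Spatula lying on the table; bystander. Origin near its middle, on the table.
- brush: Brush lying on the table; bystander. Origin near its middle, on the table.
- jar: Closed jar, 70 mm diameter, 75 mm high, standing between the beams; bystander. Origin under its centre.
There are look-alikes about, which are no part of the job. What is shaped like the rosette but red is not meant.

How it is judged (in metres and radians):
On the way, in this order (a step that is already met when the one before it is completed fails the run):
1. a fingertip presses on the cover strip at its right-hand end (value of joint cover_strip above 0.0006 m and x of the grasp point in the frame of frame between -0.045 and 0.045 m and y of the grasp point in the frame of frame below -0.115 m), for 0.2 s.
2. the fingertip presses on the strip farther along, on its way to the notch (value of joint cover_strip above 0.0006 m and x of the grasp point in the frame of frame between -0.045 and 0.045 m and y of the grasp point in the frame of frame between -0.11 and -0.06 m), for 0.1 s.
3. the key in the notch is pressed down (value of joint release_key above 0.008 m), for 0.2 s.
At the end, for the whole second after the job is handed in: The release key is down by more than 8 mm of its 10 mm, the jaw has backed off by more than 9 mm, the cover strip is up again (less than 0.6 mm pressed), and the rosette lies at rest within 12 mm of where it was (value of joint release_key above 0.008 m and x of jaw in the frame of frame above 0.009 m and value of joint cover_strip below 0.0006 m and distance of rosette from where it was at the start of the episode below 0.012 m and linear speed of rosette below 0.01 m/s); the robot touches nothing.
It fails at once if the clamp jaw is pushed by the hand or arm (over 2 N) (contact force between any of the fingers, the arm and jaw above 2 N).
It fails at once if the rosette is lifted or shifted by more than 15 mm (distance of rosette from where it was at the start of the episode above 0.015 m).
It fails at once if a bystander is lifted or shifted by more than 20 mm (distance of any of spare_rosette, finial_a, finial_b, tub, spatula, brush, jar from where it was at the start of the episode above 0.02 m).
It also fails if it takes over 61 s, if anything falls off the work surface, if the arm or the gripper's body presses on something with over 40 N, if the wrist force passes 120 N, or if a joint passes its speed limit or range.

### The arm

A 6-joint arm with a two-finger parallel gripper is mounted at the origin on the work surface. World frame = base frame: x ahead of the robot, y to its left, z up, the work surface at z = 0. Lengths are in mm, angles in degrees, forces in N, time in s.
With the tool pointing down it reaches from about 300 to 850 mm from the base axis. Payload 4.2 kg.
Tool frame: the origin (TCP) lies midway between the tips of the shut fingers; the grasp point (between the pads) lies 19 mm behind it (env.grip_point_offset is the distance from the TCP to the grasp point, in mm); z points along the fingers, x is the direction in which the jaws open and shut, and the axes are right-handed (so a half turn about z gives the same grasp; the last joint's range is limited). The gripper opens to 91 mm and grips with 3 to 60 N. Pads are 32 mm wide; open, the fingers measure 118 mm over their backs; the gripper's body (76 mm by 178 mm) begins 60 mm behind the grasp point.
Start: joints at [75.688, 18.312, 89.639, -0, 72.044, -1.146], TCP at [130.976, 559.9, 213.976] pointing down, gripper open.
Joint ranges: [-177.97, 177.97], [-48.28, 115.42], [12.27, 149.76], [-77.06, 257.06], [2.81, 150.46], [-146.56, 146.56]. Speed limits (degrees/s): [147.25, 147.25, 180, 180, 180, 180].

### API

Orientations are given as [roll, pitch, yaw] about the fixed x, y, z axes, in that order (R = Rz(yaw) Ry(pitch) Rx(roll)).
In Python, from workcell import env gives the robot as it stands.
- The arm moves only by the shell command python3 -m pendant 'ROWS' [FORCE]. ROWS is JSON, a list of rows, each an object with "xyz": the shift along the tool's x, y, z in m, a list of three; "roll": the turn about the tool's z in degrees; "jaw": the closure, from 0 (fully open) to 1 (shut). A call has exactly 8 rows; each row is the pose to reach, as a shift and turn from the pose commanded when the call began, along the tool's axes at that moment; what a row does not reach only later rows make up. A row lasts 1/8 s, in which the tool goes at most 62.5 mm and 10.7 degrees, less where a joint would pass 70% of its speed; a pose out of reach is approached as far as the arm can. A call with a gripper value outside its range is refused whole. The fingers move at their own pace and stop on an object; FORCE is the grip in N (left out, the last holds). Time passes only in rows, so rows that repeat a pose let the fingers close, or fill a call up. It gives the time, the measured TCP pose, the force and the opening at its end, in the units of the state.
- env.state(): the state, without advancing time (a new reading comes with each control period).
- env.grab_frame(name): name is "scene" or "side" or "wrist"; returns (picture, depth): 400x640x3 uint8, blue, green, red; 400x640 float32, mm along the optical axis (not along the pixel's ray), 0 where there is no reading.
- env.camera_params(name): a dict with "camera_matrix" (3x3 intrinsics, pixels), "cam_to_world" (4x4, takes a point from camera to world coordinates); the wrist camera has in their place "hand_eye" (4x4, takes a point from camera to tool coordinates, whose origin is the TCP and whose axes are the tool frame's). Camera axes: x right, y up, looking along -z (the intrinsics and any distortion apply to the point x, -y, -z); pixel columns grow to the right and rows downward; lengths in mm; the calibration is good to about 2 mm. A picture is of the moment at which its call begins: read the wrist's pose just before it. camera_params takes no time and is no camera call.
- env.job_done(): hands the job in, once; it reports no verdict.
The state is a dict: "time_s": time; "qpos": joint angles; "qvel": joint speeds; "effort": joint torques, N m; "ee_pos": TCP position; "ee_rot": TCP orientation; "force": force on the tool from outside, world axes, zero at the start; "torque": the same for the moment, N m; "gripper_width": finger opening in mm.
Only numpy, scipy, OpenCV 4.12 (cv2) and the standard library are available. Lean on these libraries where they do the work, as an engineer would, in place of code of your own. Each camera call takes 0.05 s, during which the arm holds its last target. There are 200 camera calls.

## Working session

There is one attempt and no reset: what is moved stays moved. The work goes in short steps, Python scripts to look and compute and a shell command to move; the robot and the scene stay as the last step left them, time stands still between calls to the robot, and variables do not carry over. Pictures are saved under pics/ and viewed, about 8 in all and at most 12, crops included, and the job is handed in when it is done.

```bash
mkdir -p pics
python3 - <<'E'
from workcell import env
import cv2,numpy as np
print(env.state())
for n in("scene","side"):
    p,d=env.grab_frame(n);cv2.imwrite(f"pics/{n}0.png",p);np.save(f"pics/{n}0.npy",d)
    print(n,env.camera_params(n),(d>0).mean())
print(env.camera_params("wrist"))
E
```

```text
{'time_s': 0.0, 'qpos': array([ 7.56882367e+01,  1.83509719e+01,  8.97060314e+01, -2.40787094e-03,
        7.20428682e+01, -1.14660768e+00]), 'qvel': array([-0.02957861, -0.03676076, -0.0263994 , -0.08430711,  0.12855637,
       -0.04046316]), 'effort': array([-3.45642020e-04, -4.12478149e+01, -2.31969774e+01,  7.26699340e-02,
        4.58683167e-02, -1.80786601e-04]), 'ee_pos': array([130.85708083, 559.39990293, 213.12952064]), 'ee_rot': array([1.79999710e+02, 9.98973240e-02, 7.68355884e+01]), 'force': array([ 0.03301592, -1.23202508,  0.39372356]), 'torque': array([ 0.02706253,  0.04426437, -0.02329483]), 'gripper_width': 91.19803083042343}
scene {'camera_matrix': array([[507.63435941,   0.        , 320.60816303],
       [  0.        , 507.63435941, 205.70307236],
       [  0.        ,   0.        ,   1.        ]]), 'cam_to_world': array([[-2.03690300e-01, -7.67154421e-01,  6.08263393e-01,
         1.64351801e+03],
       [ 9.78981543e-01, -1.53084250e-01,  1.34760346e-01,
         2.51317942e+02],
       [-1.02664499e-02,  6.22928010e-01,  7.82211796e-01,
         1.49956735e+03],
[... 476 characters left out ...]
.49534813e-03,  8.08067881e-01,  5.89079012e-01,
         8.25203960e+02],
       [ 0.00000000e+00,  0.00000000e+00,  0.00000000e+00,
         1.00000000e+00]])} 0.996015625
{'camera_matrix': array([[282.83126323,   0.        , 318.89575284],
       [  0.        , 282.83126323, 200.53976074],
       [  0.        ,   0.        ,   1.        ]]), 'hand_eye': array([[ 9.99999982e-01,  1.55013391e-04,  1.09678868e-04,
         3.74171115e-01],
       [ 1.78207133e-04, -9.65575453e-01, -2.60123071e-01,
        -7.25645776e+01],
       [ 6.55806637e-05,  2.60123086e-01, -9.65575464e-01,
        -1.70890674e+02],
       [ 0.00000000e+00,  0.00000000e+00,  0.00000000e+00,
         1.00000000e+00]])}
```

View pics/scene0.png

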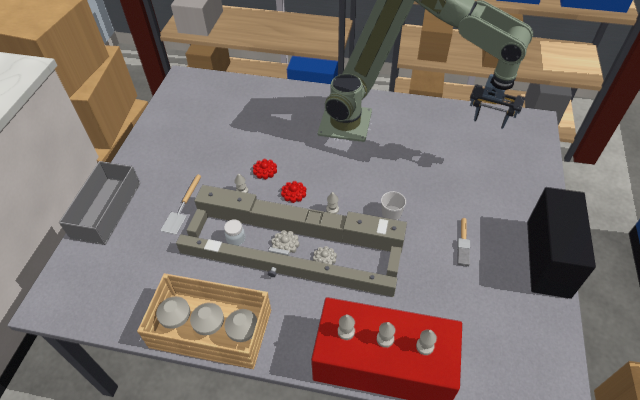

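View pics/side0.png

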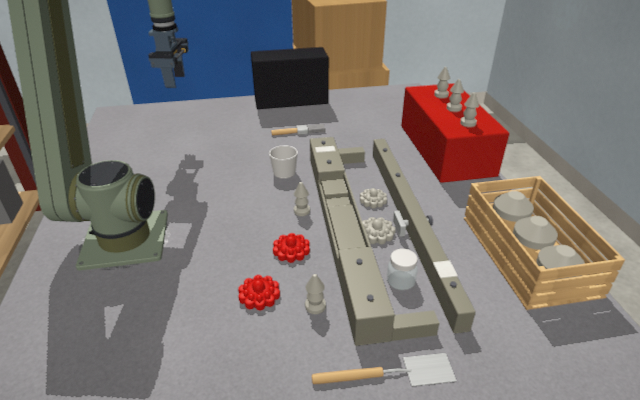

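The scene view shows the near beam from about (196,193) to (405,232), with a notch-like mark near (315,217). The side view shows it near (335,188). Finials stand in front of the beam at (240,184) and (333,203). Next I'll turn the depth into a top-down height map.

```bash
cat > h.py <<'E'
from workcell import env
import cv2,numpy as np
def cloud(d,K,T):
    v,u=np.mgrid[:d.shape[0],:d.shape[1]]
    P=np.stack([(u-K[0,2])/K[0,0]*d,-(v-K[1,2])/K[1,1]*d,-d],-1)
    return P@T[:3,:3].T+T[:3,3]
E
python3 - <<'E'
from h import *
for n in("scene","side"):
    c=env.camera_params(n);d=np.load(f"pics/{n}0.npy")
    P=cloud(d,c["camera_matrix"],c["cam_to_world"]);np.save(f"pics/{n}P.npy",P)
    for z0,nm in((86,"ends"),(65,"far")):
        m=(abs(P[...,2]-z0)<4)&(P[...,0]>250)&(P[...,0]<900)&(abs(P[...,1])<600)
        m=cv2.morphologyEx(m.astype(np.uint8),cv2.MORPH_OPEN,np.ones((2,2)))
        k,l,s,ce=cv2.connectedComponentsWithStats(m)
        for i in range(1,k):
            if s[i,4]>60:
                q=P[l==i];r=cv2.minAreaRect(q[:,:2].astype(np.float32));print(n,nm,s[i,:],np.round(q.mean(0)),np.round(r[0]),np.round(r[1]),round(r[2],1))
    m=P[...,2]
    q=P[(abs(P[...,2])<8)&(P[...,0]>200)&(P[...,0]<900)&(abs(P[...,1])<500)];print("table z",np.median(q[:,2]))
E
```

```text
scene ends [215 190  11  11  61] [ 563. -360.   85.] [ 562. -359.] [53. 35.] 43.8
scene ends [225 190  15  20 117] [ 588. -306.   98.] [1094.  -53.] [1255.   57.] 26.4
scene ends [238 201  15  10  73] [ 598. -258.   84.] [ 595. -261.] [45. 51.] 0.9
scene ends [348 213  35  22 343] [596. 169.  86.] [591. 174.] [ 79. 126.] 1.1
scene ends [395 221  12  21 124] [586. 299.  77.] [571. 297.] [ 41. 130.] 83.2
scene far [273 204  35  16 266] [582. -93.  70.] [1098.   42.] [1162.  122.] 15.0
scene far [321 213  11  14  81] [587.  37.  66.] [591.  38.] [72. 33.] 0.3
scene far [333 215  14  14 101] [586.  85.  67.] [589.  90.] [81. 41.] 41.3
scene far [178 236  22  12 107] [ 771. -408.   65.] [ 769. -407.] [74. 39.] 88.1
scene far [201 239  49  20 279] [ 777. -274.   70.] [1158.   -4.] [1087.  147.] 35.4
scene far [266 253  20  12  98] [774. -97.  65.] [ 768. -100.] [59. 41.] 54.4
scene far [281 257  40  16 232] [786.  -1.  70.] [1186.  144.] [931. 127.] 21.0
scene far [322 266  21  12  95] [807. 103.  95.] [1203.  188.] [887.  65.] 12.4
scene far [348 274  15   8  71] [797. 178.  65.] [794. 175.] [45. 26.] 88.7
scene far [376 275  22  15 153] [796. 276.  71.] [1188.  249.] [ 69. 909.] 86.0
table z 0.20496890712365712
side ends [311 138  35  36 841] [590. 188.  88.] [ 522. -300.] [1519.  111.] 81.4
side ends [ 340  247   56   75 2547] [ 571. -358.   88.] [ 520. -604.] [930. 127.] 77.0
side far [ 375  140  102  176 2677] [ 771. -177.   67.] [ 702. -351.] [1530.  252.] 72.6
side far [321 176  29  21 428] [586.  49.  68.] [ 493. -473.] [1171.   79.] 80.1
side far [ 330  206   38   45 1106] [ 579. -143.   70.] [ 499. -547.] [1029.   90.] 78.7
table z 1.0076106043446202
```

Run:
```python
from h import *
P=np.load("pics/sideP.npy").reshape(-1,3);S=np.load("pics/sceneP.npy").reshape(-1,3)
# far beam direction
for n,Q in(("side",P),("scene",S)):
    q=Q[(abs(Q[:,2]-65)<5)&(Q[:,0]>690)&(Q[:,0]<860)&(Q[:,1]>-430)&(Q[:,1]<380)]
    # centre line by bins
    X=[]
    for y in range(-420,380,20):
        b=q[(q[:,1]>=y)&(q[:,1]<y+20)]
        if len(b)>10: X.append((y+10,np.median(b[:,0])))
    X=np.array(X);vx,vy,x0,y0=cv2.fitLine(X.astype(np.float32),cv2.DIST_HUBER,0,.01,.01).ravel()
    a=np.arctan2(-vx*np.sign(vy),abs(vy));print(n,"far yaw",np.degrees(a),x0,y0,"yrange",q[:,1].min(),q[:,1].max())
    q=Q[(abs(Q[:,2]-86)<5)&(Q[:,0]>520)&(Q[:,0]<650)&(Q[:,1]>-430)&(Q[:,1]<380)]
    X=[]
    for y in range(-420,380,20):
        b=q[(q[:,1]>=y)&(q[:,1]<y+20)]
        if len(b)>10: X.append((y+10,np.percentile(b[:,0],3),np.median(b[:,0]),np.percentile(b[:,0],97),len(b)))
    print(np.round(X))
    import math
    c,s=math.cos(a),math.sin(a)
    f=(Q[:,:2]-[583,-35])@np.array([[c,-s],[s,c]])
    m=abs(f[:,0])<15
    print([(y,int(np.median(Q[m&(abs(f[:,1]-y)<5),2])) if (m&(abs(f[:,1]-y)<5)&(Q[:,2]>20)).sum()>3 else None) for y in range(-390,400,10)])
```

```text
side far yaw -88.129845 -65.125244 773.0784 yrange -429.7477520484274 303.49704442874236
[[-410.  530.  568.  605.  293.]
 [-390.  530.  564.  606.  246.]
 [-370.  532.  569.  607.  262.]
 [-350.  533.  570.  608.  250.]
 [-330.  533.  570.  608.  236.]
 [-310.  534.  570.  609.  229.]
 [-290.  534.  569.  610.  198.]
 [-270.  534.  571.  610.  210.]
 [-250.  535.  572.  610.  195.]
 [-230.  543.  589.  614.   13.]
 [  90.  557.  596.  619.   17.]
 [ 110.  549.  584.  623.  116.]
 [ 130.  549.  588.  624.   90.]
 [ 150.  549.  585.  625.   92.]
 [ 170.  550.  587.  625.   90.]
 [ 190.  550.  586.  626.   83.]
 [ 210.  553.  589.  626.   82.]
 [ 230.  552.  586.  627.   77.]
 [ 250.  553.  592.  628.   76.]
 [ 270.  554.  586.  629.   66.]
 [ 290.  556.  598.  630.   69.]
 [ 310.  554.  585.  623.   37.]]
[(-390, None), (-380, None), (-370, None), (-360, None), (-350, None), (-340, None), (-330, None), (-320, None), (-310, None), (-300, None), (-290, None), (-280, None), (-270, None), (-260, None), (-250, None), (-240, None), (-230, None), (-220, None), (-210, None), (-200, None), (-1
[... 1834 characters left out ...]
ne), (-160, None), (-150, None), (-140, None), (-130, None), (-120, None), (-110, None), (-100, None), (-90, None), (-80, None), (-70, None), (-60, None), (-50, None), (-40, 54), (-30, 57), (-20, 62), (-10, 58), (0, 59), (10, 57), (20, 65), (30, 44), (40, 38), (50, None), (60, None), (70, None), (80, None), (90, None), (100, None), (110, None), (120, None), (130, None), (140, None), (150, None), (160, None), (170, None), (180, 64), (190, 66), (200, 65), (210, 40), (220, 15), (230, None), (240, None), (250, None), (260, None), (270, None), (280, None), (290, None), (300, None), (310, None), (320, None), (330, None), (340, None), (350, None), (360, None), (370, None), (380, None), (390, None)]
```

Run:
```python
import cv2
a=cv2.imread("pics/side0.png")[120:350,270:470];b=cv2.imread("pics/scene0.png")[180:300,170:420]
a=cv2.resize(a,None,fx=2.5,fy=2.5,interpolation=cv2.INTER_CUBIC)
cv2.imwrite("pics/c1.png",a)
```

```text
(no output)
```

View pics/c1.png

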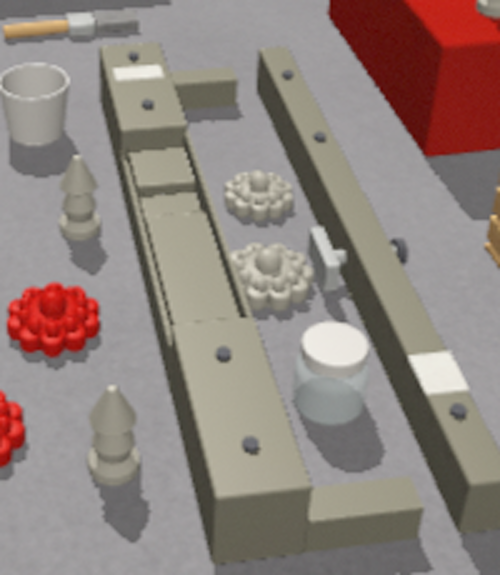

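Run:
```python
from h import *
a=np.radians(-2.0);c,s=np.cos(a),np.sin(a);R=np.array([[c,-s],[s,c]])
for n,x0 in(("side",580),("scene",583.5)):
    Q=np.load(f"pics/{n}P.npy").reshape(-1,3)
    f=(Q[:,:2]-[x0,-60])@R
    for lo,hi in((-20,5),(5,25)):
        m=(f[:,0]>lo)&(f[:,0]<hi)&(Q[:,2]>20)&(Q[:,2]<110)
        print(n,lo,[(y,int(np.median(Q[m&(abs(f[:,1]-y)<4),2]))if (m&(abs(f[:,1]-y)<4)).sum()>1 else None) for y in list(range(-396,-372,4))+list(range(-180,-140,4))+list(range(-60,190,5))+list(range(356,396,4))])
```

```text
side -20 [(-396, None), (-392, 57), (-388, 56), (-384, 60), (-380, 86), (-376, 86), (-180, 86), (-176, 84), (-172, None), (-168, None), (-164, None), (-160, 67), (-156, 65), (-152, 65), (-148, 66), (-144, 66), (-60, 66), (-55, 65), (-50, 65), (-45, 65), (-40, 65), (-35, 65), (-30, 66), (-25, 66), (-20, 65), (-15, 65), (-10, 65), (-5, 66), (0, 66), (5, 65), (10, 65), (15, 65), (20, 65), (25, None), (30, 56), (35, 56), (40, 56), (45, 56), (50, 56), (55, 56), (60, 56), (65, 56), (70, 56), (75, 60), (80, 62), (85, 65), (90, 66), (95, 66), (100, 65), (105, 66), (110, 66), (115, 66), (120, 66), (125, 66), (130, 65), (135, 66), (140, 66), (145, 66), (150, 66), (155, 66), (160, 75), (165, 76), (170, 86), (175, 87), (180, 87), (185, 87), (356, 86), (360, 86), (364, 86), (368, 87), (372, 85), (376, None), (380, None), (384, None), (388, None), (392, None)]
side 5 [(-396, None), (-392, 52), (-388, 56), (-384, 64), (-380, 86), (-376, 86), (-180, 86), (-176, 83), (-172, None), (-168, None), (-164, None), (-160, 67), (-156, 66), (-152, 66), (-148, 65), (-144, 65), (-60, 65), (-55, 66), (-50, 66), 
[... 1617 characters left out ...]
0, 64), (-156, 64), (-152, 65), (-148, 65), (-144, 66), (-60, 63), (-55, 66), (-50, 63), (-45, 64), (-40, 64), (-35, 64), (-30, 63), (-25, 62), (-20, 65), (-15, 64), (-10, 62), (-5, 65), (0, 65), (5, 63), (10, 61), (15, 65), (20, 63), (25, 54), (30, 55), (35, 59), (40, 59), (45, 57), (50, 57), (55, 53), (60, 54), (65, 55), (70, 56), (75, 58), (80, 66), (85, 64), (90, 64), (95, 64), (100, 64), (105, 64), (110, 67), (115, 63), (120, 63), (125, 65), (130, 67), (135, 67), (140, 64), (145, 65), (150, 63), (155, 65), (160, 65), (165, 88), (170, 86), (175, 86), (180, 87), (185, 87), (356, 85), (360, 85), (364, 85), (368, 84), (372, 84), (376, 83), (380, None), (384, None), (388, None), (392, None)]
```

The height map fits the drawing: strip top 65 mm, ends 86 mm, channel 340 mm long, notch 56 mm long with its floor at 56 mm. That puts the frame origin at about (581.5, −64) with yaw −2°, and the notch centre at frame y ≈ 54. I'll move towards strip_right at the present height, shutting the jaws.

```bash
python3 -m pendant '[{"xyz":[-0.04,0.038,0],"roll":-1.4,"jaw":1},{"xyz":[-0.08,0.076,0],"roll":-2.8,"jaw":1},{"xyz":[-0.12,0.114,0],"roll":-4.2,"jaw":1},{"xyz":[-0.16,0.152,0],"roll":-5.6,"jaw":1},{"xyz":[-0.2,0.19,0],"roll":-7,"jaw":1},{"xyz":[-0.24,0.228,0],"roll":-8.4,"jaw":1},{"xyz":[-0.28,0.266,0],"roll":-9.8,"jaw":1},{"xyz":[-0.32,0.304,0],"roll":-11.2,"jaw":1}]' 20
cat > go.py <<'E'
from h import *
from scipy.spatial.transform import Rotation as Ro
import sys
s=env.state();R=Ro.from_euler("xyz",s["ee_rot"],degrees=True).as_matrix()
a=np.radians(-2);O=np.array([581.5,-64])
F=np.array([[np.cos(a),-np.sin(a)],[np.sin(a),np.cos(a)]])
print("t",round(s["time_s"],2),"tcp",s["ee_pos"].round(1),s["ee_rot"].round(2),"F",s["force"].round(1),"w",round(s["gripper_width"],1),"frame xy",((s["ee_pos"][:2]-O)@F).round(1))
if len(sys.argv)>3:
    g=np.r_[O+F@[float(sys.argv[1]),float(sys.argv[2])],float(sys.argv[3])]
    print("tool shift",(R.T@(g-s["ee_pos"])).round(1))
E
python3 go.py 0 -140 100
```

```text
time_s: 1.1
ee_pos: [354.6, 177.4, 213.9]
ee_rot: [180.0, -0.0, 88.1]
force: [0.6, 0.6, 0.1]
gripper_width: 13.9
t 1.1 tcp [354.6 177.4 213.9] [ 1.7999e+02 -1.0000e-02  8.8090e+01] F [0.6 0.6 0.1] w 13.9 frame xy [-235.2  233.3]
tool shift [-373.8  234.6  113.8]
```

```bash
python3 -m pendant '[{"xyz":[-0.047,0.03,0],"roll":0,"jaw":1},{"xyz":[-0.094,0.06,0],"roll":0,"jaw":1},{"xyz":[-0.141,0.09,0],"roll":0,"jaw":1},{"xyz":[-0.188,0.12,0],"roll":0,"jaw":1},{"xyz":[-0.235,0.15,0.0],"roll":0,"jaw":1},{"xyz":[-0.282,0.18,0.02],"roll":0,"jaw":1},{"xyz":[-0.329,0.21,0.04],"roll":0,"jaw":1},{"xyz":[-0.374,0.234,0.06],"roll":0,"jaw":1}]' 20
python3 go.py 0 -140 66
python3 - <<'E'
from h import *
p,d=env.grab_frame("wrist");cv2.imwrite("pics/w1.png",p)
E
```

```text
time_s: 2.1
ee_pos: [575.8, -204.5, 152.7]
ee_rot: [-180.0, -0.0, 88.0]
force: [0.4, 0.8, 0.3]
gripper_width: 0.4
t 2.1 tcp [ 575.8 -204.5  152.7] [-1.7998e+02 -2.0000e-02  8.8010e+01] F [0.4 0.8 0.3] w 0.4 frame xy [  -0.8 -140.6]
tool shift [ 0.5  0.8 86.7]
```

View pics/w1.png

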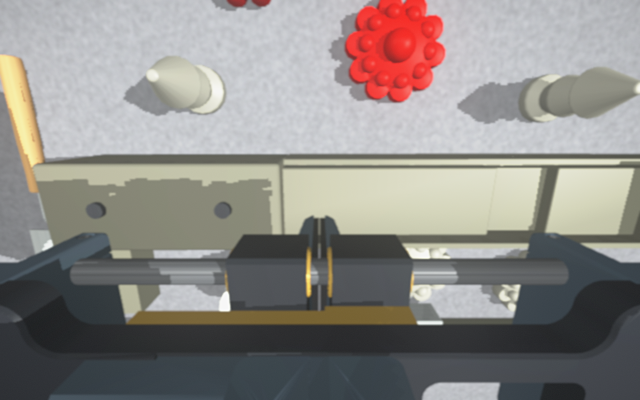

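The wrist view shows the fingers over the channel. Its right end edge is at column 281, the fingers are at about 319, and the notch is at about 490–545, to the left as expected. Going down until contact.

```bash
python3 -m pendant '[{"xyz":[0,0.001,0.03],"roll":0,"jaw":1},{"xyz":[0,0.001,0.055],"roll":0,"jaw":1},{"xyz":[0,0.001,0.073],"roll":0,"jaw":1},{"xyz":[0,0.001,0.08],"roll":0,"jaw":1},{"xyz":[0,0.001,0.083],"roll":0,"jaw":1},{"xyz":[0,0.001,0.086],"roll":0,"jaw":1},{"xyz":[0,0.001,0.088],"roll":0,"jaw":1},{"xyz":[0,0.001,0.088],"roll":0,"jaw":1}]'
python3 go.py 0 -140 63
```

```text
time_s: 3.15
ee_pos: [576.2, -202.8, 66.2]
ee_rot: [180.0, 0.0, 88.0]
force: [-0.7, -0.3, -0.4]
gripper_width: 0.6
t 3.15 tcp [ 576.2 -202.8   66.2] [179.98   0.    88.03] F [-0.7 -0.3 -0.4] w 0.6 frame xy [  -0.4 -138.9]
tool shift [-1.1  0.4  3.2]
```

```bash
python3 -m pendant '[{"xyz":[0,0,0.001],"roll":0,"jaw":1},{"xyz":[0,0,0.002],"roll":0,"jaw":1},{"xyz":[0,0,0.003],"roll":0,"jaw":1},{"xyz":[0,0,0.0035],"roll":0,"jaw":1},{"xyz":[0,0,0.0035],"roll":0,"jaw":1},{"xyz":[0,0,0.0035],"roll":0,"jaw":1},{"xyz":[0,0,0.0035],"roll":0,"jaw":1},{"xyz":[0,0,0.0035],"roll":0,"jaw":1}]'
python3 go.py 0 -85 63
```

```text
time_s: 4.15
ee_pos: [576.4, -202.9, 62.9]
ee_rot: [180.0, 0.0, 88.0]
force: [-1.6, -0.2, 5.2]
gripper_width: 0.4
t 4.15 tcp [ 576.4 -202.9   62.9] [1.7996e+02 1.0000e-02 8.8030e+01] F [-1.6 -0.2  5.2] w 0.4 frame xy [  -0.3 -139. ]
tool shift [54.   0.3 -0.1]
```

The 5.2 N reading means the strip is about 2 mm down. Sweeping left.

```bash
python3 -m pendant '[{"xyz":[0.008,0,0],"roll":0,"jaw":1},{"xyz":[0.016,0,0],"roll":0,"jaw":1},{"xyz":[0.024,0,0],"roll":0,"jaw":1},{"xyz":[0.032,0,0],"roll":0,"jaw":1},{"xyz":[0.04,0,0],"roll":0,"jaw":1},{"xyz":[0.048,0,0],"roll":0,"jaw":1},{"xyz":[0.056,0,0],"roll":0,"jaw":1},{"xyz":[0.064,0,0],"roll":0,"jaw":1}]'
python3 go.py 0 54 63
python3 -m pendant '[{"xyz":[0.008,0,0],"roll":0,"jaw":1},{"xyz":[0.016,0,0],"roll":0,"jaw":1},{"xyz":[0.024,0,0],"roll":0,"jaw":1},{"xyz":[0.032,0,0],"roll":0,"jaw":1},{"xyz":[0.04,0,0],"roll":0,"jaw":1},{"xyz":[0.048,0,0],"roll":0,"jaw":1},{"xyz":[0.056,0,0],"roll":0,"jaw":1},{"xyz":[0.064,0,0],"roll":0,"jaw":1}]'
python3 go.py 0 54 63
```

```text
time_s: 5.15
ee_pos: [578.8, -138.8, 62.9]
ee_rot: [179.9, 0.1, 88.1]
force: [0.0, -3.8, 4.5]
gripper_width: 0.4
t 5.15 tcp [ 578.8 -138.8   62.9] [1.7993e+02 6.0000e-02 8.8070e+01] F [ 0.  -3.8  4.5] w 0.4 frame xy [ -0.1 -74.9]
tool shift [128.9   0.3  -0.3]
time_s: 6.15
ee_pos: [580.8, -74.9, 62.8]
ee_rot: [180.0, 0.1, 88.1]
force: [-0.7, -3.8, 5.3]
gripper_width: 0.6
t 6.15 tcp [580.8 -74.9  62.8] [1.7995e+02 6.0000e-02 8.8070e+01] F [-0.7 -3.8  5.3] w 0.6 frame xy [ -0.4 -10.9]
tool shift [64.9  0.4 -0.3]
```

```bash
python3 -m pendant '[{"xyz":[0.01,0,0],"roll":0,"jaw":1},{"xyz":[0.02,0,0],"roll":0,"jaw":1},{"xyz":[0.03,0,0],"roll":0,"jaw":1},{"xyz":[0.04,0,0],"roll":0,"jaw":1},{"xyz":[0.05,0,0],"roll":0,"jaw":1},{"xyz":[0.06,0,0],"roll":0,"jaw":1},{"xyz":[0.065,0,0],"roll":0,"jaw":1},{"xyz":[0.065,0,0],"roll":0,"jaw":1}]'
python3 go.py 0 54 45
```

```text
time_s: 7.15
ee_pos: [582.5, -9.4, 62.1]
ee_rot: [-180.0, -0.0, 88.1]
force: [0.0, -0.9, -1.8]
gripper_width: 0.4
t 7.15 tcp [582.5  -9.4  62.1] [-1.7996e+02 -1.0000e-02  8.8070e+01] F [ 0.  -0.9 -1.8] w 0.4 frame xy [-0.9 54.6]
tool shift [-0.6  0.9 17.1]
```

The force vanished, so the fingertip is in the notch. Pressing the key down to z ≈ 45.

```bash
python3 -m pendant '[{"xyz":[0,0.001,0.003],"roll":0,"jaw":1},{"xyz":[0,0.001,0.006],"roll":0,"jaw":1},{"xyz":[0,0.001,0.008],"roll":0,"jaw":1},{"xyz":[0,0.001,0.010],"roll":0,"jaw":1},{"xyz":[0,0.001,0.012],"roll":0,"jaw":1},{"xyz":[0,0.001,0.014],"roll":0,"jaw":1},{"xyz":[0,0.001,0.016],"roll":0,"jaw":1},{"xyz":[0,0.001,0.016],"roll":0,"jaw":1}]'
python3 go.py 0 54 45
```

```text
time_s: 8.15
ee_pos: [583.7, -10.1, 46.1]
ee_rot: [-180.0, 0.0, 88.0]
force: [-1.2, -2.9, 2.9]
gripper_width: 0.3
t 8.15 tcp [583.7 -10.1  46.1] [-1.7999e+02  1.0000e-02  8.8040e+01] F [-1.2 -2.9  2.9] w 0.3 frame xy [ 0.3 53.9]
tool shift [ 0.1 -0.3  1.1]
```

```bash
python3 -m pendant '[{"xyz":[0,0,0.001],"roll":0,"jaw":1},{"xyz":[0,0,0.0015],"roll":0,"jaw":1},{"xyz":[0,0,0.002],"roll":0,"jaw":1},{"xyz":[0,0,0.0025],"roll":0,"jaw":1},{"xyz":[0,0,0.003],"roll":0,"jaw":1},{"xyz":[0,0,0.003],"roll":0,"jaw":1},{"xyz":[0,0,0.003],"roll":0,"jaw":1},{"xyz":[0,0,0.003],"roll":0,"jaw":1}]'
python3 go.py 0 54 45
```

```text
time_s: 9.15
ee_pos: [583.8, -10.1, 45.2]
ee_rot: [180.0, 0.0, 88.0]
force: [-5.0, -2.3, 15.0]
gripper_width: 0.2
t 9.15 tcp [583.8 -10.1  45.2] [1.7996e+02 2.0000e-02 8.8040e+01] F [-5.  -2.3 15. ] w 0.2 frame xy [ 0.4 54. ]
tool shift [ 0.  -0.4  0.2]
```

The key is on its stop: z 45.2 and 15 N, against about 5 N of friction. Lifting straight up slowly, then clear.

```bash
python3 -m pendant '[{"xyz":[0,0,-0.003],"roll":0,"jaw":1},{"xyz":[0,0,-0.008],"roll":0,"jaw":1},{"xyz":[0,0,-0.015],"roll":0,"jaw":1},{"xyz":[0,0,-0.03],"roll":0,"jaw":1},{"xyz":[0,0,-0.06],"roll":0,"jaw":1},{"xyz":[0,0,-0.1],"roll":0,"jaw":1},{"xyz":[0,0,-0.14],"roll":0,"jaw":1},{"xyz":[0,0,-0.17],"roll":0,"jaw":1}]'
python3 -m pendant '[{"xyz":[0.0,-0.04,0],"roll":0,"jaw":1},{"xyz":[0,-0.08,0],"roll":0,"jaw":1},{"xyz":[0,-0.12,0],"roll":0,"jaw":1},{"xyz":[0,-0.16,0],"roll":0,"jaw":1},{"xyz":[0,-0.2,0],"roll":0,"jaw":1},{"xyz":[0,-0.22,0],"roll":0,"jaw":1},{"xyz":[0,-0.22,0],"roll":0,"jaw":1},{"xyz":[0,-0.22,0],"roll":0,"jaw":1}]'
python3 go.py
python3 - <<'E'
from h import *
a=np.radians(-2.0);c,s=np.cos(a),np.sin(a);Rm=np.array([[c,-s],[s,c]])
n="side";cp=env.camera_params(n)
p,d=env.grab_frame(n);cv2.imwrite("pics/side1.png",p)
P1=cloud(d,cp["camera_matrix"],cp["cam_to_world"])
P0=np.load("pics/sideP.npy")
for nm,P in(("before",P0),("after",P1)):
    Q=P.reshape(-1,3);f=(Q[:,:2]-[580,-64])@Rm
    k=(abs(f[:,0])<20)&(abs(f[:,1]-54)<15);st=(abs(f[:,0])<20)&(f[:,1]>-120)&(f[:,1]<0)
    j=(f[:,0]>136)&(f[:,0]<175)&(abs(f[:,1]+30)<30)&(Q[:,2]>30)&(Q[:,2]<75)
    print(nm,"key z",np.median(Q[k,2]),"strip z",np.median(Q[st,2]),"jaw x pct",np.percentile(f[j,0],[5,25,50]) if j.any() else None,j.sum())
i0=cv2.imread("pics/side0.png");cv2.imwrite("pics/cmp.png",cv2.resize(np.hstack([x[140:320,290:430] for x in(i0,p)]),None,fx=2.8,fy=2.8,interpolation=cv2.INTER_CUBIC))
E
```

```text
time_s: 10.15
ee_pos: [584.2, -9.9, 216.4]
ee_rot: [179.8, -0.0, 88.0]
force: [-0.5, 1.0, -0.2]
gripper_width: 0.5
time_s: 11.15
ee_pos: [365.5, -2.4, 213.9]
ee_rot: [179.9, -0.0, 88.0]
force: [0.1, 0.6, -0.4]
gripper_width: 0.4
t 11.15 tcp [365.5  -2.4 213.9] [ 1.7989e+02 -1.0000e-02  8.8030e+01] F [ 0.1  0.6 -0.4] w 0.4 frame xy [-218.1   54. ]
before key z 56.13377071618925 strip z 66.02166754792177 jaw x pct [145.28535295 146.49311427 151.60795055] 151
after key z 45.98723075609439 strip z 66.05047215385332 jaw x pct [157.13683    158.03714949 162.14200198] 127
```

View pics/cmp.png

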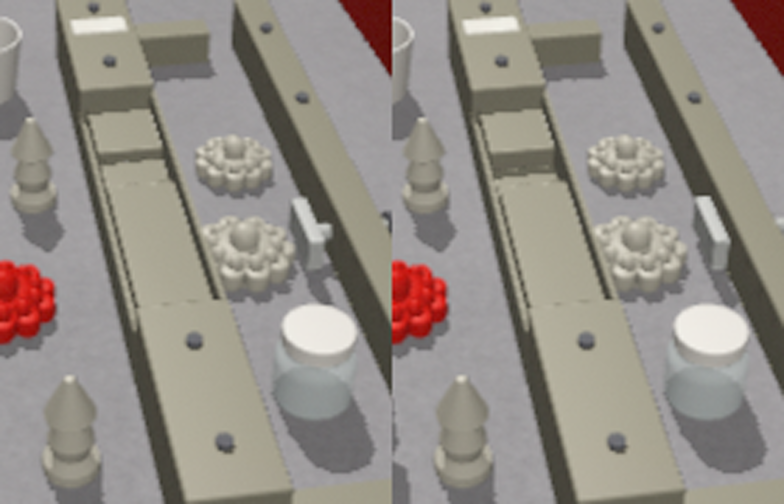

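The before/after crops show the jaw backed off at (712,232) and the key sunk at (525,160). The rosette at (640,250), the spare, the jar and the finials have not moved. Handing in.

```bash
python3 -c "
from workcell import env
print(env.job_done())"
```

```text
the job is handed in; nothing more can be done
None
```

The clamp is released: I pressed the key fully down, the jaw backed off the rosette, and I handed the job in at about 11 s. `env.job_done()` reports no verdict, so this rests on my own checks.

**Sweep:** I located the frame and notch from the depth images, with the notch centre at frame y ≈ 54 mm. The shut fingertips pressed the strip at y ≈ −139 mm with about 5 N, then swept left at about 5 N. At the notch the force dropped to none, and I pressed the key onto its stop (z ≈ 45 mm, 15 N).

**Last checks, taken after the hand was clear:**

| Check | Before | After |
|---|---|---|
| Key top height | 56.1 mm | 46.0 mm (about 10 mm down) |
| Strip top height | 66.0 mm | 66.1 mm (up again) |
| Jaw face, frame x | about 145–146 mm | about 157–158 mm (about 12 mm back) |

In the before/after side view the rosette, spare rosette, jar and finials have not visibly moved. I did not compare the tub, spatula and brush closely, but the arm never went low near them. No check failed or disagreed. The scene and side cameras differed by about 3 mm on the frame's x position, which did not matter here.

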